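# Hold the curing torch on the lure's eye

## Robot

A 6-joint arm with a two-finger parallel gripper is mounted at the origin on the work surface. World frame = base frame: x ahead of the robot, y to its left, z up, the work surface at z = 0. Lengths are in mm, angles in rad, forces in N, time in s.
With the tool pointing down it reaches from about 400 to 925 mm from the base axis. Payload 12.5 kg.
Tool frame: the origin (TCP) lies midway between the tips of the shut fingers; the grasp point (between the pads) lies 19 mm behind it; z points along the fingers, y is the line along which they close (so a half turn about z gives the same grasp; the last joint's range is limited). The gripper opens to 95 mm and grips with 3 to 60 N. Pads are 20 mm wide; open, the fingers measure 119 mm over their backs; the gripper's body (75 mm by 180 mm) begins 59 mm behind the grasp point.
Start: joints at [-1.42, 0.491, 1.559, -0, 1.092, -0.106], TCP at [158.764, -604.517, 214.661] pointing down, gripper open.
Joint ranges: [-3.1, 3.1], [-0.84, 2.19], [0.05, 2.79], [-1.13, 4.28], [0.06, 2.93], [-2.69, 2.69]. Speed limits (rad/s): [2.22, 2.22, 2.79, 3.14, 3.14, 3.14].

## Interface

Orientations are given as [roll, pitch, yaw] about the fixed x, y, z axes, in that order (R = Rz(yaw) Ry(pitch) Rx(roll)).
In Python, from cell import readout, eyes, env gives the robot as it stands.
- The arm moves only by the tool move_arm, never from a script. Its argument "plan" is a list of rows, each a list of 3 entries, a list of its own where there are three numbers: the turn, a rotation vector about the tool's x, y, z in degrees, then the shift along the tool's x, y, z in m, then the gripper command: -1 is shut, 1 is fully open, values between are in proportion. In form: [[[ax, ay, az], [x, y, z], jaw], ...]. A call has 1 to 5 rows; each row is the pose to reach, as a shift and turn from the pose commanded when the call began, along the tool's axes at that moment; what a row does not reach only later rows make up. A row lasts 1/8 s, in which the tool goes at most 62.5 mm and 10.7 degrees, less where a joint would pass 70% of its speed; a pose out of reach is approached as far as the arm can. A call with a gripper value outside its range is refused whole. The fingers move at their own pace and stop on an object; the grip force is fixed at half the most. Time passes only in rows, so rows that repeat a pose let the fingers close. It gives the time, the measured TCP pose, the force, the opening and the grip force at its end, in the units of the state.
- readout.state(): the state, without advancing time (a new reading comes with each control period).
- eyes.read_camera(name): name is "scene" or "top"; returns a dict with "img" (384x512x3 uint8, red, green, blue), "K" (3x3 intrinsics, pixels), "dist" ([k1, k2, p1, p2, k3] as OpenCV has them; the pictures are not rectified), "extrinsics" (4x4, takes a point from camera to world coordinates). Camera axes: x right, y up, looking along -z (the intrinsics and any distortion apply to the point x, -y, -z); pixel columns grow to the right and rows downward; lengths in mm; the calibration is good to about 2 mm. A picture is of the moment at which its call begins. There is no depth.
- env.job_done(): hands the job in; it is judged then, once.
Trained networks look in a picture, given as the dict that the camera call returned (one of the last four; its "shot" number tells which), for a name from the list of things; names that differ only in an ending like _2 or _b are one class to them, and where a whole thing is asked for, a point or a joint stands for the part that bears it (a point fixed in the world has none). Each returns a list of dicts, best first, with "score" (0 to 1); they miss things now and then, are a little off and sometimes report something else, mostly with a low value. They report only what shows in the picture. A call takes as long as a camera call. They do not tell look-alikes from the thing itself.
- eyes.cut_out(picture, name): "mask" (384x512 bool, what is visible of it) and "uv" ([column, row] in pixels, amid what is visible of it).
The state is a dict: "t": time; "joints": joint angles; "qvel": joint speeds; "tau": joint torques, N m; "eef_pos": TCP position; "tcp_rot": TCP orientation; "ft_force": force on the tool from outside, world axes, zero at the start; "moment": the same for the moment, N m; "opening": opening from 0.0 (shut) to 1.0 (fully open); "grip_force": force on a finger pad.
Only numpy, scipy, OpenCV 4.12 (cv2) and the standard library are available. Lean on these libraries where they do the work, as an engineer would, in place of code of your own. Each camera call takes 0.05 s, during which the arm holds its last target. There are 200 camera calls.

## Task

Lift the square curing torch out of its wooden block and set its round nose over the black eye of the wooden fish lure, centred on the eye and square to the lure's sloping flat side. Press gently, so that the sprung nose is pushed part of the way in but not to its stop, and finish while holding it there: do not put the torch down or let go. Leave the two thread spools, the jar and the tilt of the lure as they are.

Things in the scene. Friction and masses are not known exactly. Their poses are not given: they have to be found in the camera images.
- torch: Loose hand-held curing torch of bare aluminium, 120 to 190 g: a square bar 30 x 30 mm and 110 mm long, standing upright with its round black nose downwards. Origin: centre of the bar's lower end (its shoulder); +z along the bar, away from the nose, so the upper end is at z = +110 mm (a flat rubber button adds 3 mm); x and y are square to its four flat sides, any opposite two of which may be gripped. The upper 80 mm stand out of the block.
- nose (a joint): How far the torch's sprung nose is pushed in, in m: 0 = fully out, 0.010 = at its stop. It starts to move at about 1.2 N and takes 0.3 N more per mm (2.7 N at 5 mm, 4.2 N at the stop).
- nose_tip (a point): Centre of the flat end of the torch's nose, a black cylinder of diameter 24 mm on the bar's axis. With the nose out it lies 20 mm beyond the torch's origin (at z = -20 mm of the torch); it moves towards the bar as the nose is pushed in. Axes as those of the torch.
- stand: Fixed wooden block 90 x 120 mm and 57 mm high that holds the torch in its middle. Origin: centre of its underside, on the table; z up. Its pocket is 34 mm square and 30 mm deep; the torch's shoulder rests on the pocket's floor 27 mm above the table, over a 28 mm hole that takes the nose, so its tip hangs 7 mm above the table. Lift the torch straight up by 50 mm or more to clear the block. The torch has the same yaw as the block, to a few degrees.
- lure: Flat-sided wooden fish lure lying on a tilting board, 128 mm long from snout to tail, 46 mm deep, 18 mm thick, pinned to the board (it does not come off). Origin: centre of its underside; +y towards the snout, +z square to the flat side, out of the board.
- eye (a point): Centre of the lure's eye, a black disc of diameter 12 mm with a thin pale rim, level with the lure's upper flat side and 30 mm from the snout. It is at (0, 32, 18) mm in the lure's frame. Its z axis points out of the flat side, square to it: the torch's +z must lie along it. Between 60 and 78 mm above the table.
- board (a joint): Tilt of the board and lure, rad, 0 = level, 0.12 to 0.40 at the start; it leans back so that the flat side looks up and partly towards the robot. Its stiff hinge is held by friction, about 4 N m, and stays put under light pressing.
- rest: Fixed wooden base plate 130 x 160 x 14 mm that carries the tilting board (95 x 140 x 10 mm) between two small aluminium cheeks 64 mm high. Origin: centre of its underside, on the table; the board's hinge runs along its y axis on the side nearer the robot (at x = -45 mm, z = 34 mm); z up.
- spool_a: Bystander: upright thread spool, black thread, diameter 30 mm, 34 mm high, loose. Origin: centre of its underside.
- spool_b: Bystander: upright thread spool, grey thread, diameter 30 mm, 34 mm high, loose. Origin: centre of its underside.
- jar: Bystander: small closed glass jar with a black cap, diameter 38 mm, 45 mm high, loose. Origin: centre of its underside.
Things that resemble listed ones, but are neither listed nor needed, are in the scene too. Leave any purple look-alike of the rest alone.

How it is judged:
By the outcome, as a careful person would: the job done as asked, in the order asked, and still so for the second after the job is handed in, while the arm keeps its last pose, push and grip.
It also fails if it takes over 42 s, if anything falls off the work surface, if the arm or the gripper's body presses on something with over 40 N, if the wrist force passes 120 N, or if a joint passes its speed limit or range.

## Working session

There is one attempt and no reset: what is moved stays moved. The work goes in short steps, Python scripts to look and compute and a tool call to move; the robot and the scene stay as the last step left them, time stands still between calls to the robot, and variables do not carry over. Pictures are saved under pics/ and viewed, at most 10 in all, crops included, and the job is handed in when it is done.

Besides the shell and the picture viewer there is one more tool, called in YAML: its name, and indented under it one key for each argument. move_arm: Moves the arm, as the interface text tells. Its arguments: {"type":"object","properties":{"plan":{"type":"array","items":{"type":"array"}}},"required":["plan"]}

```bash
mkdir -p pics; cat > h.py <<'E'
import numpy as np, cv2
from scipy.spatial.transform import Rotation as Rn
from cell import readout, eyes, env
F=np.diag([1,-1,-1.])
def proj(c,P):
    E=np.array(c["extrinsics"]); p=(np.atleast_2d(P)-E[:3,3])@E[:3,:3]@F
    return cv2.projectPoints(p.reshape(-1,1,3),np.zeros(3),np.zeros(3),np.array(c["K"],float),np.array(c["dist"],float))[0].reshape(-1,2)
def ray(c,uv):
    E=np.array(c["extrinsics"]); u=cv2.undistortPoints(np.array(uv,float).reshape(-1,1,2),np.array(c["K"],float),np.array(c["dist"],float)).reshape(-1,2)
    d=np.c_[u,np.ones(len(u))]@F@E[:3,:3].T
    return E[:3,3],d/np.linalg.norm(d,axis=1)[:,None]
def atz(c,uv,z):
    o,d=ray(c,uv); return o+d*((z-o[2])/d[:,2])[:,None]
def save(img,n): cv2.imwrite("pics/"+n,cv2.cvtColor(img,cv2.COLOR_RGB2BGR))
E
cat > a.py <<'E'
from h import *
ims=[]
for n in("scene","top"):
    c=eyes.read_camera(n); ims.append(c["img"]); print(n,np.round(c["extrinsics"],2).tolist(),np.round(c["K"],1).tolist())
    for k in("torch","stand","lure","eye","rest","spool_a","jar"):
        print(k,[(round(r["score"],2),np.round(r["uv"]).tolist(),int(r["mask"].sum())) for r in eyes.cut_out(c,k)])
save(cv2.resize(ims[0],(800,600),interpolation=cv2.INTER_CUBIC),"s0.png");save(cv2.resize(ims[1],(800,600),interpolation=cv2.INTER_CUBIC),"t0.png")
print(readout.state())
E
python3 a.py
```

```text
scene [[-0.3, -0.75, 0.59, 1167.96], [0.96, -0.22, 0.19, 210.17], [-0.01, 0.62, 0.78, 941.26], [0.0, 0.0, 0.0, 1.0]] [[483.6, 0.0, 252.3], [0.0, 483.6, 192.3], [0.0, 0.0, 1.0]]
torch [(0.81, [330.0, 214.0], 542)]
stand [(0.89, [327.0, 242.0], 2300), (0.55, [149.0, 197.0], 820)]
lure [(0.88, [193.0, 133.0], 646), (0.56, [150.0, 199.0], 862)]
eye [(0.96, [194.0, 135.0], 684), (0.62, [154.0, 198.0], 807)]
rest [(0.84, [148.0, 211.0], 3393), (0.78, [193.0, 145.0], 2419), (0.5, [151.0, 204.0], 1866)]
spool_a [(0.76, [257.0, 200.0], 198), (0.67, [263.0, 175.0], 165)]
jar [(0.53, [237.0, 272.0], 329)]
top [[-0.01, 0.99, -0.13, 409.28], [-1.0, -0.01, -0.0, -19.1], [-0.0, 0.13, 0.99, 1031.45], [0.0, 0.0, 0.0, 1.0]] [[466.8, 0.0, 259.6], [0.0, 466.8, 193.1], [0.0, 0.0, 1.0]]
torch [(0.79, [161.0, 183.0], 395)]
stand [(0.7, [175.0, 191.0], 2226), (0.32, [252.0, 247.0], 146)]
lure [(0.92, [361.0, 170.0], 962), (0.75, [360.0, 278.0], 1084)]
eye [(0.87, [360.0, 167.0], 1035), (0.68, [358.0, 280.0], 1068)]
rest [(0.76, [356.0, 171.0], 4174), (0.75, [354.0, 278.0], 4510)]
spool_a [(0.67, [251.0, 249.0], 159), (0.52, [250.0, 213.0], 184)]
jar [(0.58, [244.0, 124.0], 297)]
{'t': 0.8, 'joints': array([-1.41961456e+00,  4.90879800e-01,  1.55889214e+00, -2.11356306e-05,
        1.09169885e+00, -1.05614602e-01]), 'qvel': array([ 9.76551030e-04,  9.20060145e-05, -3.00241488e-04,  2.88799216e-04,
       -1.34785542e-03,  8.68164845e-04]), 'tau': array([-1.85644181e-03, -6.12424278e+01, -2.58419681e+01,  6.92435168e-02,
        4.46082791e-02,  1.31176488e-06]), 'eef_pos': array([ 158.75088237, -604.52385327,  214.6762092 ]), 'tcp_rot': array([3.14147345e+00, 3.14988338e-05, 2.56806107e-01]), 'ft_force': array([0.49635498, 0.49810617, 0.00588703]), 'moment': array([-0.01828257, -0.05898872,  0.0523074 ]), 'grip_force': 0.0, 'opening': 0.9996655281783757}
```

View pics/s0.png

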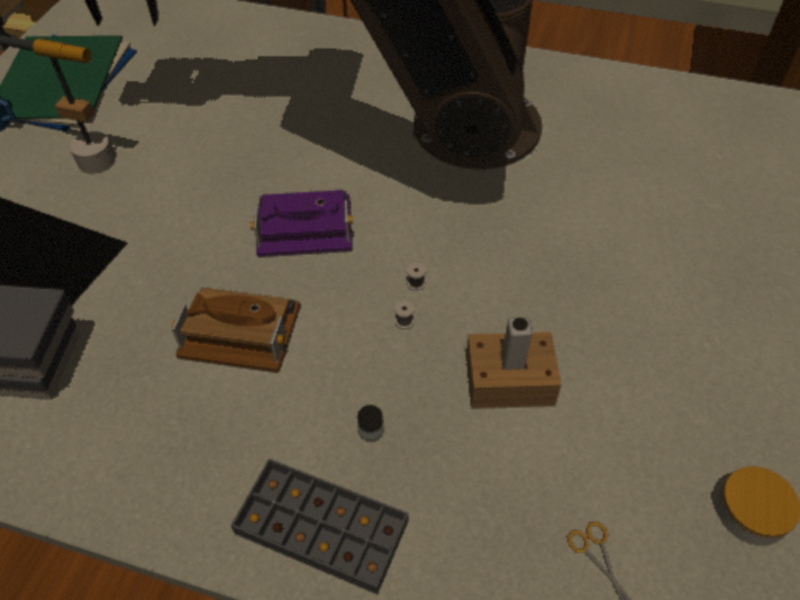

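View pics/t0.png

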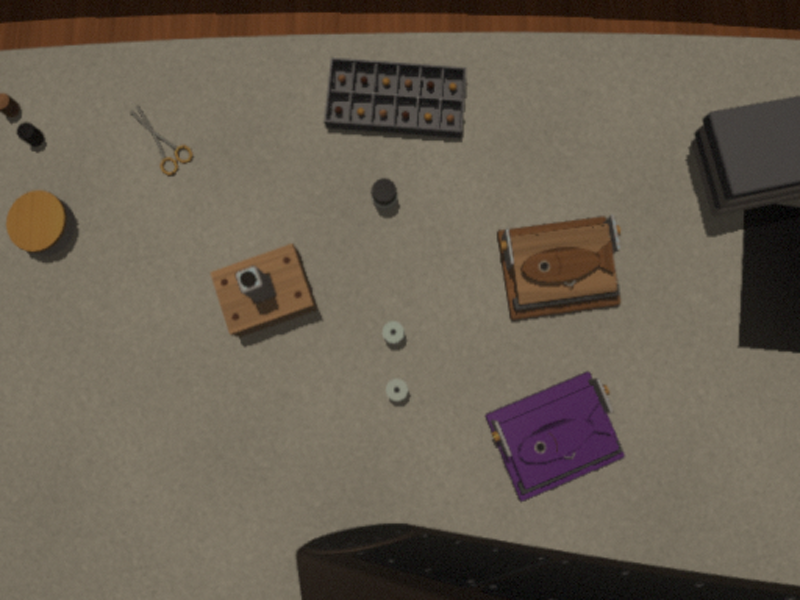

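Scene picture: the torch stands in its block at (515,345); the wooden lure's eye is at about (254,308). Top picture: torch top (249,281), wooden lure's eye (544,266). Two things could be the lure: the wooden one at top (560,265) and the purple one at top (560,440). The wooden one fits, since the task says wooden and to leave the purple one alone. An enlarged crop will confirm this.

```bash
cat > b.py <<'E'
from h import *
cs=eyes.read_camera("scene");ct=eyes.read_camera("top")
def crop(c,u,v):
    u,v=int(u),int(v); return cv2.resize(c["img"][v:v+75,u:u+100],(400,300),interpolation=cv2.INTER_CUBIC)
m=np.vstack([np.hstack([crop(ct,307,135),crop(cs,103,175)]),np.hstack([crop(ct,120,148),crop(cs,280,190)])])
save(np.clip(m.astype(float)*1.5,0,255).astype(np.uint8),"c0.png")
E
python3 b.py
```

```text
(no output)
```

View pics/c0.png

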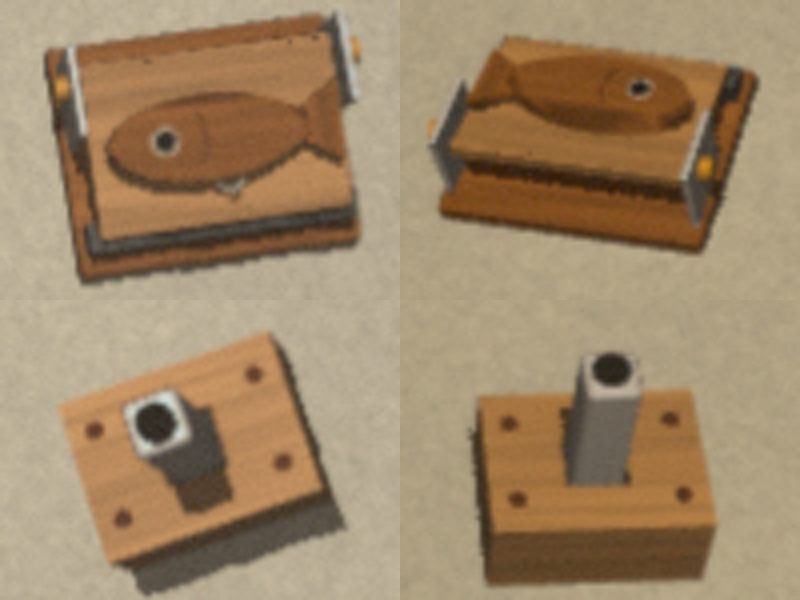

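The crop confirms it: the wooden lure on its tilted board, with the eye at crop (165,142) in the top view and (639,88) in the scene view. The torch's button is at (156,424) and (610,369).

```bash
cat > c.py <<'E'
from h import *
from scipy.optimize import least_squares as LS
cs=eyes.read_camera("scene");ct=eyes.read_camera("top")
O={"TL":(ct,0,0,307,135),"SR":(cs,400,0,103,175),"BT":(ct,0,300,120,148),"BS":(cs,400,300,280,190)}
def px(k,p):
    c,a,b,u,v=O[k]; return c,np.array([(p[0]-a+.5)/4-.5+u,(p[1]-b+.5)/4-.5+v])
def tri(l):
    A=np.zeros((3,3));b=np.zeros(3)
    for c,u in l:
        o,d=ray(c,u);M=np.eye(3)-np.outer(d[0],d[0]);A+=M;b+=M@o
    P=np.linalg.solve(A,b);return P,[np.round(proj(c,P)[0]-u,2).tolist() for c,u in l]
print("button top",tri([px("BT",(156,424)),px("BS",(610,369))]))
E_=tri([px("TL",(165,142)),px("SR",(639,88))]);print("eye",E_)
# block: top corners, z=57
def blk(p):
    def f(q):
        R=Rn.from_euler("z",q[2]).as_matrix();r=[]
        for k,pt,s in D:
            c,u=px(k,pt);r.append(proj(c,R@np.array([s[0]*45,s[1]*60,57])+[q[0],q[1],0])[0]-u)
        return np.ravel(r)
    return f
def run(f,x0,n):
    s=LS(f,x0,loss="soft_l1");print(n,np.round(s.x,3),"res",np.round(f(s.x),1).tolist());return s.x
D=[("BT",(62,404),(1,1)),("BT",(268,333),(1,-1)),("BT",(324,490),(-1,-1)),("BT",(110,564),(-1,1)),
   ("BS",(480,397),(-1,-1)),("BS",(691,392),(-1,1)),("BS",(714,527),(1,1)),("BS",(488,529),(1,-1))]
p0=atz(ct,[px("BT",(195,450))[1]],57)[0];print(p0)
run(blk(0),[p0[0],p0[1],.3],"block")
B=[("TL",(80,50),(1,1)),("TL",(333,33),(1,-1)),("TL",(103,238),(0,1)),("TL",(352,208),(0,-1)),
   ("SR",(452,152),(1,-1)),("SR",(684,184),(1,1)),("SR",(503,38),(0,-1)),("SR",(727,70),(0,1))]
G=[("TL",(82,283),(-1,1)),("TL",(358,243),(-1,-1)),("SR",(440,216),(1,-1)),("SR",(703,252),(1,1))]
def fr(q):
    Z=Rn.from_euler("z",q[2]).as_matrix();T=Rn.from_euler("y",-q[3]).as_matrix();r=[]
    h=np.array([-45,0,34.])
    for k,pt,s in B:
        c,u=px(k,pt);r.append(proj(c,Z@(h+T@np.array([q[4]+95*s[0],70*s[1],q[5]]))+[q[0],q[1],0])[0]-u)
    for k,pt,s in G:
        c,u=px(k,pt);r.append(proj(c,Z@np.array([65*s[0],80*s[1],0])+[q[0],q[1],0])[0]-u)
    return np.ravel(r)
e=E_[0];q=run(fr,[e[0]-5,e[1]-30,0.05,.25,0,5],"rest")
Z=Rn.from_euler("z",q[2]).as_matrix();T=Rn.from_euler("y",-q[3]).as_matrix()
l=T.T@(Z.T@(e-[q[0],q[1],0])-[-45,0,34]);print("eye in board frame",l-[q[4],0,q[5]],"normal",(Z@T)[:,2],"ydir",(Z@T)[:,1])
E
python3 c.py
```

```text
button top (array([554.05577247, 180.04787774, 138.64677834]), [[-0.15, 0.04], [-0.14, 0.01]])
eye (array([ 579.02742312, -203.12563471,   63.48460066]), [[-0.24, 0.09], [-0.23, -0.03]])
[553.0967298  176.76393597  57.        ]
block [5.54738e+02 1.79863e+02 3.15000e-01] res [-0.8, 0.0, 0.7, -0.2, -0.5, 0.1, -0.7, -0.2, -0.9, -0.6, -0.4, -0.5, -0.1, -0.1, 0.2, 0.5]
rest [ 5.84528e+02 -2.35967e+02  1.24000e-01  1.28000e-01 -2.40000e-02
  6.35000e-01] res [-0.9, 3.8, -1.1, -0.2, -0.6, 0.5, 0.1, -0.7, -1.9, -0.3, -1.1, 0.0, 0.1, 0.3, -0.3, -0.3, -0.7, 0.5, 0.0, 0.8, -0.6, 0.2, -0.7, 0.8]
eye in board frame [47.01668813 33.26886592 23.05209826] normal [-0.12650962 -0.01571516  0.99184089] ydir [-0.12327361  0.99237272  0.        ]
```

```bash
cat >> c.py <<'E'
print("--- refit")
B=B[1:]
Q=[("TL",(165,142)),("SR",(639,88))]
def fr2(q):
    Z=Rn.from_euler("z",q[2]).as_matrix();T=Rn.from_euler("y",-q[3]).as_matrix()
    h=np.array([-45,0,34.]);r=[fr(q)]
    for k,pt in Q:
        c,u=px(k,pt);r.append(2*(proj(c,Z@(h+T@np.array([q[6],q[7],q[5]+18]))+[q[0],q[1],0])[0]-u))
    return np.concatenate([np.ravel(x) for x in r])
for w in (None,0,5,10):
    f=fr2 if w is None else (lambda q:fr2(np.r_[q[:5],w,q[6:]]))
    q=run(f,np.r_[q[:6],47,32] if len(q)<8 else q,"w=%s"%w)
    Z=Rn.from_euler("z",q[2]).as_matrix();T=Rn.from_euler("y",-q[3]).as_matrix();ww=q[5] if w is None else w
    print("cost",(f(q)**2).sum(),"eye",Z@(np.array([-45,0,34.])+T@np.array([q[6],q[7],ww+18]))+[q[0],q[1],0],"n",(Z@T)[:,2])
E
python3 c.py|sed -n '/refit/,$p'
```

```text
--- refit
w=None [ 5.84525e+02 -2.35308e+02  1.29000e-01  1.19000e-01 -6.90000e-02
  2.77000e+00  4.60910e+01  3.18250e+01] res [-1.4, -0.4, -0.6, 0.6, 0.1, -0.9, -1.7, -0.5, -0.8, -0.4, 0.0, -0.2, -0.2, -1.0, -0.9, 0.7, -0.1, 0.6, -0.3, 0.5, -0.3, 0.7, -0.3, 1.0, -0.6, 1.4]
cost 14.594436559787907 eye [ 578.748436   -203.96583597   60.10883336] n [-0.11806197 -0.0152695   0.99288882]
w=0 [ 5.84422e+02 -2.35656e+02  1.30000e-01  1.44000e-01 -5.07000e-01
 -6.29832e+02  4.66040e+01  3.18590e+01] res [-1.3, -0.1, -0.6, 0.9, -0.0, -0.7, -1.7, -0.5, -0.8, -0.6, 0.1, 0.4, -0.2, -0.4, -0.7, 0.8, 0.0, 0.6, -0.3, 0.4, -0.3, 0.6, -0.3, 1.2, -0.6, 2.2]
cost 16.893362474978986 eye [ 578.82911196 -204.25681603   58.52189781] n [-0.14275167 -0.01867369  0.98958236]
w=5 [ 5.845770e+02 -2.350620e+02  1.280000e-01  9.600000e-02  4.000000e-02
 -1.524352e+03  4.565400e+01  3.181500e+01] res [-1.5, -0.4, -0.6, 0.5, 0.3, -1.0, -1.7, -0.4, -0.7, -0.3, -0.1, -0.8, -0.2, -1.6, -1.0, 0.6, -0.3, 0.6, -0.2, 0.5, -0.2, 0.8, -0.3, 0.8, -0.6, 0.9]
cost 15.419742372165073 eye [ 578.78568184 -203.73028918   61.25119376] n [-0.09463676 -0.01216813  0.9954375 ]
w=10 [ 5.845780e+02 -2.346860e+02  1.260000e-01  3.000000e-02 -6.020000e-01
 -1.516271e+03  4.429600e+01  3.191300e+01] res [-1.8, -0.2, -0.5, 0.3, 0.8, -1.1, -1.4, -0.1, -0.6, 0.1, -0.2, -2.3, -0.3, -2.9, -1.2, 0.6, -0.5, 0.7, -0.1, 0.4, -0.1, 0.9, -0.4, 0.2, -0.5, 0.0]
cost 25.551932880772384 eye [ 579.02705024 -203.22163493   63.30977094] n [-0.02961426 -0.00374505  0.99955439]
```

```bash
cat >> h.py <<'E'
def rel(P,rpy=None,R=None):
    s=readout.state();R0=Rn.from_euler("xyz",s["tcp_rot"])
    R=Rn.from_euler("xyz",rpy) if R is None else R
    print("t",round(s["t"],2),"turn",np.round(np.degrees((R0.inv()*R).as_rotvec()),2),"shift",np.round(R0.inv().apply(np.array(P)-s["eef_pos"])/1000,4))
E
python3 - <<'E'
from h import *
cs=eyes.read_camera("scene")
p=lambda u,v,z:print((u,v),z,atz(cs,[[u*.64,v*.64]],z)[0].round())
p(92,160,0);p(60,48,150);p(60,48,250);p(60,48,0);p(73,108,60);p(95,15,215);p(150,15,215)
print(proj(cs,[[159,-605,215],[159,-605,330]])/.64)
rel([554.5,180,215],[np.pi,0,.315])
rel([554.5,180,81],[np.pi,0,.315])
E
```

```text
(92, 160) 0 [ 300. -667.    0.]
(60, 48) 150 [ 183. -750.  150.]
(60, 48) 250 [ 307. -628.  250.]
(60, 48) 0 [  -4. -932.    0.]
(73, 108) 60 [ 236. -725.   60.]
(95, 15) 215 [ 157. -668.  215.]
(150, 15) 215 [ 131. -573.  215.]
[[125.87856163  20.86116292]
 [105.26164067 -43.31410006]]
t 1.15 turn [ 0.01  0.   -3.33] shift [ 5.821e-01 -6.583e-01 -5.000e-04]
t 1.15 turn [ 0.01  0.   -3.33] shift [ 0.5821 -0.6583  0.1335]
```

move_arm:
  plan:
    - [[0,0,0],[0.092,-0.188,0],1]
    - [[0,0,0],[0.092,-0.188,0],1]
    - [[0,0,0],[0.092,-0.188,0],1]
    - [[0,0,0],[0.248,-0.271,0],1]
    - [[0,0,0],[0.248,-0.271,0],1]

```text
t: 1.78
eef_pos: [282.5, -328.7, 215.1]
tcp_rot: [3.14, -0.0, 0.256]
ft_force: [-0.3, -0.7, 1.1]
opening: 1.002
grip_force: 0.0
```

```bash
python3 -c "
from h import *
rel([554.5,180,215],[np.pi,0,.315])"
```

```text
t 1.77 turn [ 0.07 -0.02 -3.4 ] shift [ 3.917e-01 -4.234e-01 -3.000e-04]
```

move_arm:
  plan:
    - [[0,0,0],[0.085,-0.06,0],1]
    - [[0,0,-3.4],[0.392,-0.423,0],1]
    - [[0,0,-3.4],[0.392,-0.423,0],1]
    - [[0,0,-3.4],[0.392,-0.423,0],1]
    - [[0,0,-3.4],[0.392,-0.423,0],1]

```text
t: 2.4
eef_pos: [435.0, -56.8, 215.0]
tcp_rot: [3.141, -0.001, 0.316]
ft_force: [0.7, -1.5, -0.3]
opening: 1.0
grip_force: 0.0
```

```bash
python3 -c "
from h import *
rel([554.5,180,215],[np.pi,0,.315])"
```

```text
t 2.4 turn [ 0.04 -0.05  0.06] shift [ 0.1872 -0.1879 -0.    ]
```

move_arm:
  plan:
    - [[0,0,0],[0.187,-0.188,0],1]
    - [[0,0,0],[0.187,-0.188,0],1]
    - [[0,0,0],[0.187,-0.188,0],1]
    - [[0,0,0],[0.187,-0.188,0],1]
    - [[0,0,0],[0.187,-0.188,0],1]

```text
t: 3.02
eef_pos: [554.2, 181.0, 214.2]
tcp_rot: [-3.142, -0.0, 0.319]
ft_force: [0.0, 0.4, -0.2]
opening: 1.002
grip_force: 0.0
```

```bash
python3 - <<'E'
from h import *
rel([554.5,180,215],[np.pi,0,.315])
cs=eyes.read_camera("scene");ct=eyes.read_camera("top")
s=readout.state();R=Rn.from_euler("xyz",s["tcp_rot"]).as_matrix()
m=[]
for c in(cs,ct):
    P=s["eef_pos"]+np.array([[0,47.5,0],[0,-47.5,0],[0,0,0]])@R.T
    uv=proj(c,P);u,v=np.round(uv[2]).astype(int);u0,v0=u-50,v-55
    im=cv2.resize(c["img"][v0:v0+110,u0:u0+100],(400,440),interpolation=cv2.INTER_CUBIC)
    for q in uv: cv2.circle(im,tuple(int(x) for x in ((q-[u0,v0]+.5)*4-.5)),3,(255,0,0),1)
    m.append(im)
save(np.clip(np.hstack(m)*1.5,0,255).astype(np.uint8),"g0.png")
E
```

```text
t 3.02 turn [-0.   -0.01  0.24] shift [-0.      0.001  -0.0008]
```

View pics/g0.png

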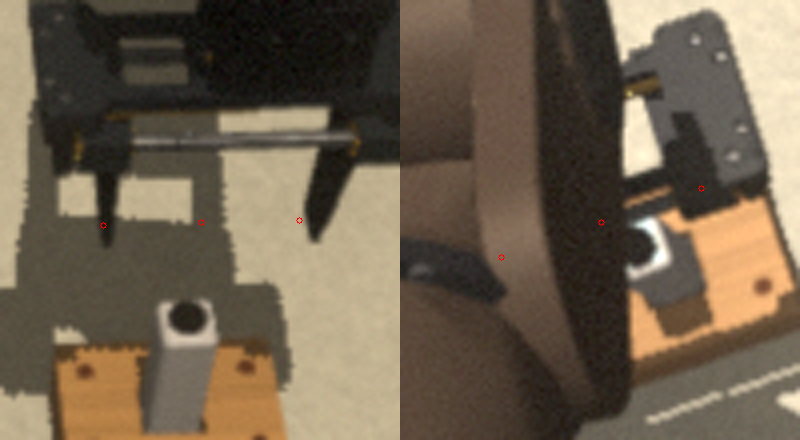

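The crop shows the open fingers straddling the torch; in the left half the tips are at (107,243) and (317,240), where predicted once the pad width is allowed for. Going down to grip.

move_arm:
  plan:
    - [[0,0,0],[0,0,0.05],1]
    - [[0,0,0],[0,0,0.1],1]
    - [[0,0,0],[0,0,0.133],1]
    - [[0,0,0],[0,0,0.133],1]
    - [[0,0,0],[0,0,0.133],0]

```text
t: 3.75
eef_pos: [554.0, 177.3, 83.1]
tcp_rot: [3.141, -0.002, 0.315]
ft_force: [0.6, -0.0, -0.1]
opening: 0.941
grip_force: 0.0
```

move_arm:
  plan:
    - [[0,0,0],[0,0,0],-1]
    - [[0,0,0],[0,0,0],-1]
    - [[0,0,0],[0,0,0],-1]
    - [[0,0,0],[0,0,0],-1]
    - [[0,0,0],[0,0,0],-1]

```text
t: 4.38
eef_pos: [553.5, 178.1, 81.6]
tcp_rot: [3.142, 0.0, 0.316]
ft_force: [-0.1, 0.1, -0.1]
opening: 0.425
grip_force: 0.0
```

move_arm:
  plan:
    - [[0,0,0],[0,0,0],-1]
    - [[0,0,0],[0,0,0],-1]
    - [[0,0,0],[0,0,0],-1]
    - [[0,0,0],[0,0,0],-1]
    - [[0,0,0],[0,0,0],-1]

```text
t: 5.0
eef_pos: [553.5, 178.0, 81.6]
tcp_rot: [3.142, 0.0, 0.316]
ft_force: [0.4, 0.3, -0.6]
opening: 0.315
grip_force: 29.9
```

move_arm:
  plan:
    - [[0,0,0],[0,0,-0.03],-1]
    - [[0,0,0],[0,0,-0.06],-1]
    - [[0,0,0],[0,0,-0.1],-1]
    - [[0,0,0],[0,0,-0.14],-1]
    - [[0,0,0],[0,0,-0.14],-1]

```text
t: 5.62
eef_pos: [554.4, 178.2, 224.2]
tcp_rot: [3.141, -0.005, 0.316]
ft_force: [0.2, -0.0, -1.3]
opening: 0.315
grip_force: 29.9
```

```bash
python3 - <<'E'
from h import *
n=Rn.from_euler("z",.128)*Rn.from_euler("y",-.125)
# tool R: z = -normal, keep yaw .316
n3=n.apply([0,0,1]); 
R=Rn.from_rotvec(np.cross([0,0,1],n3)/np.linalg.norm(np.cross([0,0,1],n3))*np.arccos(n3[2]))*Rn.from_euler("xyz",[np.pi,0,.316])
eye=np.array([579,-203.5,63.5]); print(n3,R.as_euler("xyz"))
for h in(60,): rel(eye+n3*(74.6+h)-R.apply([1.6,0,0]),R=R)
E
```

```text
[-0.12365479 -0.01591482  0.99219767] [ 3.11811271 -0.12278626  0.31744339]
t 5.62 turn [-1.3   6.76  0.01] shift [-0.1135  0.3673  0.0271]
```

move_arm:
  plan:
    - [[0,0,0],[-0.018,0.058,0],-1]
    - [[0,0,0],[-0.036,0.116,0],-1]
    - [[0,0,0],[-0.053,0.173,0],-1]
    - [[0,0,0],[-0.07,0.23,0],-1]
    - [[-1.3,6.8,0],[-0.0885,0.288,0.01],-1]

```text
t: 6.25
eef_pos: [559.6, -125.2, 210.3]
tcp_rot: [3.118, -0.12, 0.318]
ft_force: [2.1, 0.1, -2.4]
opening: 0.312
grip_force: 29.9
```

```bash
cat > r.py <<'E'
from h import *
import sys
def goal(eye,tilt,h,dx=1.6,dz=74.6,yaw=.128,dy=0,go=True):
    n3=(Rn.from_euler("z",yaw)*Rn.from_euler("y",-tilt)).apply([0,0,1.])
    k=np.cross([0,0,1],n3);R=Rn.from_rotvec(k/np.linalg.norm(k)*np.arccos(n3[2]))*Rn.from_euler("xyz",[np.pi,0,.316])
    if go: rel(np.array(eye)+n3*(dz+h)-R.apply([dx,dy,0]),R=R)
    return n3,R
E
python3 -c "
from r import *
goal([579,-203.5,63.5],.125,60)"
```

```text
t 6.25 turn [0.01 0.14 0.04] shift [-0.0256  0.077   0.0123]
```

move_arm:
  plan:
    - [[0,0.1,0],[-0.0256,0.077,0.0123],-1]
    - [[0,0.1,0],[-0.0256,0.077,0.0123],-1]
    - [[0,0.1,0],[-0.0256,0.077,0.0123],-1]
    - [[0,0.1,0],[-0.0256,0.077,0.0123],-1]
    - [[0,0.1,0],[-0.0256,0.077,0.0123],-1]

```text
t: 6.88
eef_pos: [560.3, -202.7, 198.3]
tcp_rot: [3.119, -0.12, 0.319]
ft_force: [0.1, 1.1, -1.5]
opening: 0.317
grip_force: 29.9
```

```bash
cat > v.py <<'E'
from r import *
def view(name,eye,dx=1.6,dz=74.6,sc=4,w=100,hh=130):
    s=readout.state();R=Rn.from_euler("xyz",s["tcp_rot"]).as_matrix();m=[]
    L=np.array([[a*15+dx,b*15,dz-20-z] for z in(0,110) for a,b in((1,1),(1,-1),(-1,-1),(-1,1))]+[[dx,0,dz]])
    P=s["eef_pos"]+L@R.T
    for n in("scene","top"):
        c=eyes.read_camera(n);uv=proj(c,P);e=proj(c,eye)[0]
        u0,v0=np.round(uv.mean(0)).astype(int)-[w//2,hh//2]; v0=max(v0,0);u0=max(u0,0)
        t=lambda q:tuple(int(x) for x in((q-[u0,v0]+.5)*sc-.5))
        im=np.clip(cv2.resize(c["img"][v0:v0+hh,u0:u0+w],None,fx=sc,fy=sc,interpolation=cv2.INTER_CUBIC)*1.6,0,255).astype(np.uint8)
        for i in range(4):
            for a,b in((i,(i+1)%4),(i+4,(i+1)%4+4),(i,i+4)): cv2.line(im,t(uv[a]),t(uv[b]),(255,0,0),1)
        cv2.circle(im,t(uv[8]),4,(0,255,0),1);cv2.circle(im,t(e),4,(0,0,255),1);m.append(im[:520])
        print(n,u0,v0,"tip",uv[8],"eye",e)
    H=min(x.shape[0] for x in m);save(np.hstack([x[:H] for x in m]),name)
    print(s["t"],s["eef_pos"],s["tcp_rot"],s["ft_force"])
E
python3 -c "
from v import *
goal([579,-203.5,63.5],.125,60)
view('v0.png',[579,-203.5,63.5])"
```

```text
t 6.88 turn [-0.05  0.13  0.11] shift [-0.0007  0.0034  0.0014]
scene 106 88 tip [160.0930993  177.14500062] eye [161.99687326 196.54817451]
top 310 102 tip [352.3428721  168.93012751] eye [347.81429323 170.2229119 ]
6.875 [ 560.27060074 -202.74285978  198.26323871] [ 3.11872783 -0.12044102  0.31934803] [ 0.11164684  1.06642253 -1.47266047]
```

View pics/v0.png

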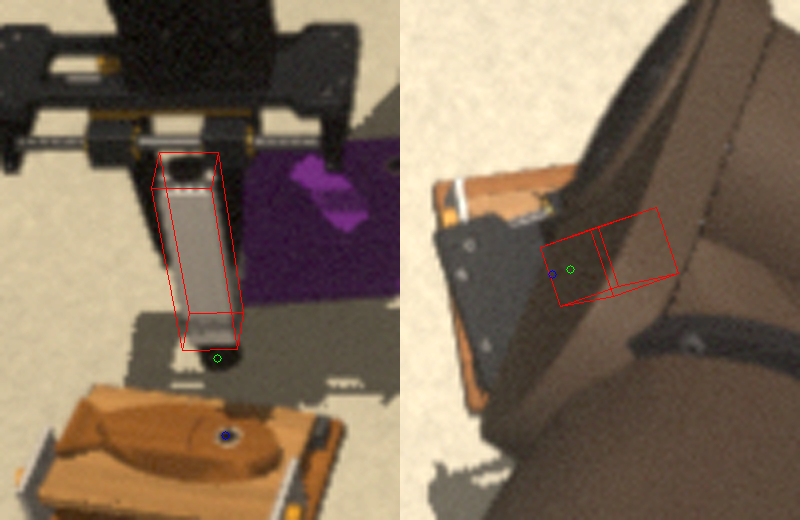

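Left half (scene): the torch in the grip matches its predicted outline, the nose is at about (222,358), and the blue mark lies on the eye at (227,436). In the top view the arm hides the torch. One enlarged crop with the nose disc drawn in will give the camera bias.

```bash
cat > w.py <<'E'
from r import *
def near(name,eye,dx=1.6,dz=74.6,dy=0,tilt=.125,sc=8,n=8,w=100,hh=75,off=(0,0)):
    s=readout.state();R=Rn.from_euler("xyz",s["tcp_rot"]).as_matrix()
    a=np.linspace(0,2*np.pi,60);circ=np.c_[np.cos(a),np.sin(a),0*a]
    disc=circ*12+[dx,dy,dz]; sh=np.array([[p*15+dx,q*15+dy,dz-20] for p,q in((1,1),(1,-1),(-1,-1),(-1,1),(1,1))])
    n3,Rg=goal(eye,tilt,0,go=False)
    im=0
    for _ in range(n): c=eyes.read_camera("scene");im=im+c["img"].astype(float)/n
    off=np.array(off)
    tip=proj(c,s["eef_pos"]+R@[dx,dy,dz])[0]+off
    u0,v0=np.round((tip+proj(c,eye)[0])/2).astype(int)-[w//2,hh//2]
    im=np.clip(cv2.resize(im[v0:v0+hh,u0:u0+w],None,fx=sc,fy=sc,interpolation=cv2.INTER_CUBIC)*1.8,0,255).astype(np.uint8)
    for L,col,o in((s["eef_pos"]+disc@R.T,(255,0,0),off),(s["eef_pos"]+sh@R.T,(255,255,0),off),(eye+Rg.apply(circ*6),(0,0,255),0),(eye+Rg.apply(circ*12),(0,255,0),0)):
        q=((proj(c,L)+o-[u0,v0]+.5)*sc-.5).round().astype(np.int32);cv2.polylines(im,[q],False,col,1)
    save(im,name);print(s["t"],u0,v0,"tip",tip,"eye",proj(c,eye)[0],s["eef_pos"],s["ft_force"])
E
python3 -c "
from w import *
near('n0.png',np.array([579,-203.5,63.5]))"
```

```text
6.975 111 150 tip [159.92861366 177.09009367] eye [161.99687326 196.54817451] [ 560.28123618 -203.09390126  198.35817836] [ 1.004049    0.02673272 -0.18647979]
```

View pics/n0.png

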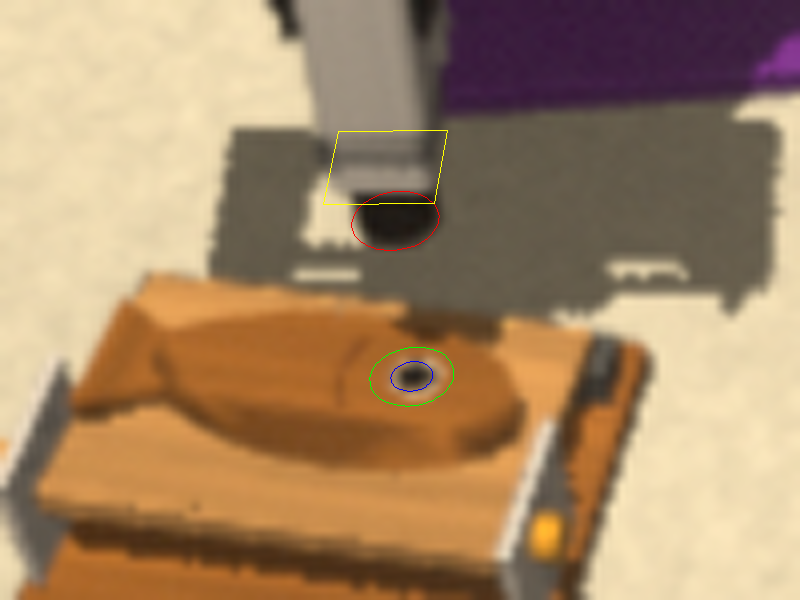

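The red nose circle and the blue eye circle match the picture to within half a pixel, so the scene camera agrees with the arm. I'll refit the tilt and eye height with the top camera's pixel bias left free and the torch button at its known height.

```bash
sed '/^print("--- refit/,$d;/^e=E_/,$d' c.py > d.py; cat >> d.py <<'E'
B=B[1:]
Bx=D
def res(q,w=None):
    # q: rest x,y,yaw,tilt,u0,w, lx,ly, du,dv, bx,by,byaw
    q=np.array(q,float)
    if w is not None:q[5]=w
    o=lambda k:q[8:10] if k in("TL","BT") else 0
    Z=Rn.from_euler("z",q[2]).as_matrix();T=Rn.from_euler("y",-q[3]).as_matrix();h=np.array([-45,0,34.]);r=[]
    Y=Rn.from_euler("z",q[12]).as_matrix()
    def add(k,pt,P,wt=1):
        c,u=px(k,pt);r.append(wt*(proj(c,P)[0]+o(k)-u))
    t=np.array([q[0],q[1],0]);b=np.array([q[10],q[11],0])
    for k,pt,s in B:add(k,pt,Z@(h+T@[q[4]+95*s[0],70*s[1],q[5]])+t)
    for k,pt,s in G:add(k,pt,Z@[65*s[0],80*s[1],0]+t)
    for k,pt in(("TL",(165,142)),("SR",(639,88))):add(k,pt,Z@(h+T@[q[6],q[7],q[5]+18])+t,2)
    for k,pt,s in Bx:add(k,pt,Y@[s[0]*45,s[1]*60,57]+b)
    for k,pt in(("BT",(156,424)),("BS",(610,369))):add(k,pt,b+[0,0,140],2)
    r.append((q[8:10])/2); r.append([(q[4])/1.5,(q[6]-47.5)/1.5,(q[7]-32)/1.5])
    return np.concatenate([np.ravel(x) for x in r])
for w in(None,0,2.5,5,7.5,10):
    s=LS(res,[584,-235,.128,.125,0,4,47,32,0,0,554,180,.315],loss="soft_l1",kwargs=dict(w=w));q=s.x
    if w is not None:q[5]=w
    Z=Rn.from_euler("z",q[2]).as_matrix();T=Rn.from_euler("y",-q[3]).as_matrix()
    print(w,"cost",round(s.cost,2),np.round(q,3).tolist(),"eye",(Z@(np.array([-45,0,34.])+T@[q[6],q[7],q[5]+18])+[q[0],q[1],0]).round(1))
E
python3 d.py | grep cost
```

```text
None cost 6.62 [584.236, -234.669, 0.126, 0.128, 0.157, 2.277, 46.994, 32.037, 0.678, -0.11, 554.388, 180.559, 0.314] eye [ 579.2 -203.    60.1]
0 cost 6.94 [583.91, -235.021, 0.127, 0.145, -0.089, 0.0, 47.208, 32.017, 0.642, -0.272, 554.181, 180.517, 0.314] eye [ 579.  -203.4   58.6]
2.5 cost 6.62 [584.264, -234.636, 0.126, 0.127, 0.178, 2.5, 46.971, 32.04, 0.681, -0.095, 554.408, 180.563, 0.314] eye [ 579.3 -203.    60.3]
5 cost 7.03 [584.476, -234.31, 0.126, 0.106, 0.365, 5.0, 46.697, 32.07, 0.711, 0.053, 554.594, 180.595, 0.314] eye [ 579.5 -202.6   61.8]
7.5 cost 8.0 [584.503, -234.062, 0.125, 0.08, 0.442, 7.5, 46.39, 32.118, 0.734, 0.171, 554.74, 180.62, 0.314] eye [ 579.7 -202.3   63.1]
10 cost 9.42 [584.409, -233.857, 0.124, 0.052, 0.43, 10.0, 46.07, 32.182, 0.759, 0.281, 554.879, 180.646, 0.314] eye [ 580.  -202.    64.4]
```

```bash
cat >> w.py <<'E'
def ft(n=12):
    a=[]
    for _ in range(n): eyes.read_camera("top");s=readout.state();a.append(np.r_[s["ft_force"],s["moment"],s["eef_pos"]])
    a=np.array(a);print("t",s["t"],a.mean(0).round(3),"std",a.std(0)[:6].round(2),"tau",s["tau"].round(2))
E
python3 -c "
from w import *
ft(); goal([578,-204.2,62],.127,10)"
```

```text
t 8.075 [-1.43000e-01 -1.49000e-01 -1.49600e+00 -2.00000e-02  8.80000e-02
  1.00000e-03  5.60059e+02 -2.04192e+02  1.98128e+02] std [0.44 0.6  0.44 0.02 0.03 0.02] tau [-0.000e+00 -5.632e+01 -2.478e+01  2.700e-01 -3.500e-01  1.000e-02]
t 8.07 turn [-0.06  0.25  0.01] shift [-0.0014  0.0024  0.0527]
```

move_arm:
  plan:
    - [[0,0.2,0],[-0.0014,0.0024,0.03],-1]
    - [[0,0.2,0],[-0.0014,0.0024,0.0527],-1]
    - [[0,0.2,0],[-0.0014,0.0024,0.0527],-1]
    - [[0,0.2,0],[-0.0014,0.0024,0.0527],-1]

```text
t: 8.57
eef_pos: [566.2, -206.2, 146.5]
tcp_rot: [3.118, -0.125, 0.318]
ft_force: [0.3, -0.0, -1.2]
opening: 0.315
grip_force: 29.9
```

```bash
python3 -c "
from w import *
ft(8); goal([578,-204.2,62],.127,10);goal([578,-204.2,62],.127,0)
near('n1.png',np.array([578,-204.2,62]),tilt=.127,n=6)"
```

```text
t 8.975 [-6.00000e-02 -7.30000e-02 -1.54800e+00 -3.30000e-02  1.27000e-01
  4.00000e-03  5.66076e+02 -2.06170e+02  1.46485e+02] std [0.44 0.5  0.43 0.02 0.03 0.03] tau [ 0.000e+00 -5.879e+01 -2.243e+01  2.600e-01 -3.500e-01  1.000e-02]
t 8.97 turn [-0.03  0.03  0.01] shift [-0.0001 -0.0001  0.0003]
t 8.97 turn [-0.03  0.03  0.01] shift [-0.0001 -0.      0.0103]
8.975 112 158 tip [161.4385955  193.38383696] eye [161.99848985 196.55096677] [ 565.91793442 -206.09286059  146.05235828] [ 0.31107459  0.07682432 -1.25934917]
```

View pics/n1.png

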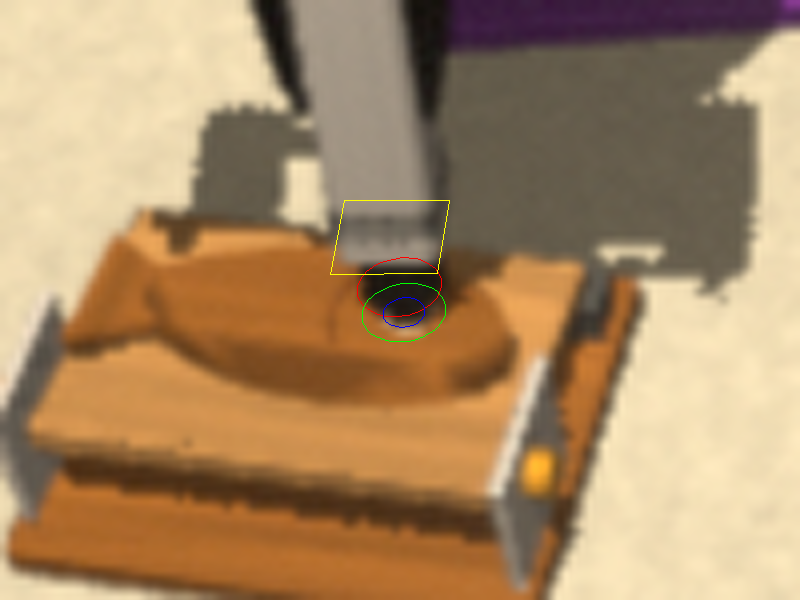

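move_arm:
  plan:
    - [[0,0,0],[-0.0002,0.0006,0.004],-1]
    - [[0,0,0],[-0.0002,0.0006,0.008],-1]
    - [[0,0,0],[-0.0002,0.0006,0.011],-1]
    - [[0,0,0],[-0.0002,0.0006,0.011],-1]

```text
t: 9.78
eef_pos: [567.2, -206.5, 134.6]
tcp_rot: [3.119, -0.124, 0.318]
ft_force: [-0.6, -0.9, 0.2]
opening: 0.315
grip_force: 29.9
```

```bash
python3 -c "
from w import *
ft(12)"
```

```text
t 10.375 [-1.30400e+00 -3.10000e-02  5.10000e-02  1.20000e-02  3.90000e-01
  1.30000e-02  5.67163e+02 -2.06476e+02  1.34825e+02] std [0.54 0.37 0.41 0.02 0.05 0.03] tau [ 3.000e-01 -5.846e+01 -2.227e+01  4.100e-01 -7.500e-01  1.000e-02]
```

move_arm:
  plan:
    - [[0,0,0],[0,0,0.001],-1]
    - [[0,0,0],[0,0,0.002],-1]
    - [[0,0,0],[0,0,0.003],-1]
    - [[0,0,0],[0,0,0.003],-1]

```text
t: 10.88
eef_pos: [567.6, -206.4, 131.8]
tcp_rot: [3.119, -0.124, 0.318]
ft_force: [-1.8, 0.5, 0.8]
opening: 0.316
grip_force: 29.9
```

```bash
python3 -c "
from w import *
ft(12);goal([578.2,-204.1,62.3],.125,0)
near('n2.png',np.array([578.2,-204.1,62.3]),tilt=.125,n=6)"
```

```text
t 11.475 [-2.01600e+00  2.40000e-02  1.46600e+00  4.50000e-02  5.14000e-01
  2.40000e-02  5.67604e+02 -2.06441e+02  1.31824e+02] std [0.41 0.4  0.4  0.02 0.03 0.03] tau [ 3.100e-01 -5.812e+01 -2.213e+01  4.100e-01 -8.600e-01  1.000e-02]
t 11.47 turn [-0.03 -0.06  0.01] shift [ 0.0006 -0.0006 -0.0043]
11.475 112 160 tip [162.01530004 197.69699818] eye [161.98226019 196.5465128 ] [ 567.60664908 -206.43205714  131.80410702] [-2.28404944  0.12007661  1.36704433]
```

View pics/n2.png

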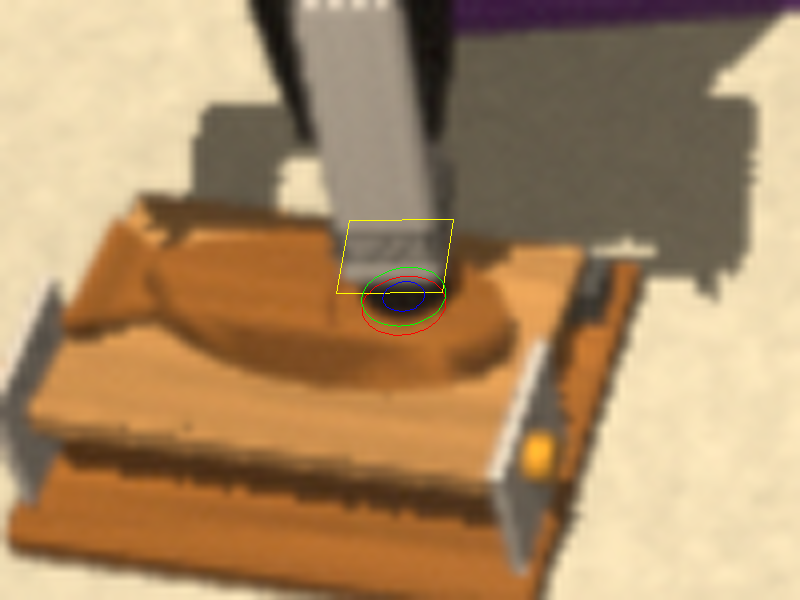

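move_arm:
  plan:
    - [[0,0,0],[0,0,-0.006],-1]
    - [[0,0,0],[0.0015,-0.0008,-0.012],-1]
    - [[0,0,0],[0.0015,-0.0008,-0.012],-1]
    - [[0,0,0],[0.0015,-0.0008,-0.009],-1]
    - [[0,0,0],[0.0015,-0.0008,-0.009],-1]

```text
t: 12.4
eef_pos: [567.5, -205.3, 140.4]
tcp_rot: [3.119, -0.123, 0.318]
ft_force: [0.5, -0.1, -2.5]
opening: 0.316
grip_force: 29.9
```

```bash
python3 -c "
from w import *
ft(8)"
```

```text
t 12.8 [ 4.11000e-01  6.50000e-02 -1.50900e+00 -2.10000e-02  1.08000e-01
  5.00000e-03  5.67637e+02 -2.05370e+02  1.40778e+02] std [0.36 0.62 0.43 0.03 0.03 0.02] tau [-0.000e+00 -5.899e+01 -2.217e+01  2.500e-01 -3.500e-01  1.000e-02]
```

move_arm:
  plan:
    - [[0,0,0],[0,0,0.0015],-1]
    - [[0,0,0],[0,0,0.0015],-1]

```text
t: 13.05
eef_pos: [567.8, -205.3, 139.3]
tcp_rot: [3.119, -0.124, 0.318]
ft_force: [0.2, 0.2, -1.2]
opening: 0.315
grip_force: 29.9
```

```bash
python3 -c "
from w import *
ft(8)"
```

```text
t 13.45 [-3.49000e-01  2.55000e-01 -1.44700e+00 -1.50000e-02  8.70000e-02
 -6.00000e-03  5.67855e+02 -2.05344e+02  1.39418e+02] std [0.52 0.31 0.4  0.03 0.02 0.03] tau [-0.000e+00 -5.908e+01 -2.211e+01  2.500e-01 -3.500e-01  1.000e-02]
```

move_arm:
  plan:
    - [[0,0,0],[0,0,0.0015],-1]
    - [[0,0,0],[0,0,0.0015],-1]

```text
t: 13.7
eef_pos: [568.0, -205.3, 137.8]
tcp_rot: [3.119, -0.124, 0.318]
ft_force: [-0.3, -0.8, -1.3]
opening: 0.313
grip_force: 29.9
```

```bash
python3 -c "
from w import *
ft(8)"
```

```text
t 14.1 [-3.30000e-02 -2.10000e-02 -1.76300e+00 -2.60000e-02  1.15000e-01
  2.10000e-02  5.68033e+02 -2.05324e+02  1.37912e+02] std [0.39 0.43 0.52 0.03 0.04 0.03] tau [-0.000e+00 -5.916e+01 -2.204e+01  2.500e-01 -3.500e-01  1.000e-02]
```

move_arm:
  plan:
    - [[0,0,0],[0,0,0.001],-1]
    - [[0,0,0],[0,0,0.001],-1]

```text
t: 14.35
eef_pos: [568.1, -205.3, 136.9]
tcp_rot: [3.119, -0.124, 0.318]
ft_force: [0.4, 0.3, -1.6]
opening: 0.316
grip_force: 29.9
```

```bash
python3 -c "
from w import *
ft(6)"
```

```text
t 14.65 [-3.80000e-02  3.97000e-01 -1.54100e+00 -3.00000e-02  9.00000e-02
 -5.00000e-03  5.68164e+02 -2.05302e+02  1.36932e+02] std [0.47 0.47 0.3  0.02 0.02 0.02] tau [ 0.000e+00 -5.920e+01 -2.199e+01  2.500e-01 -3.500e-01  1.000e-02]
```

move_arm:
  plan:
    - [[0,0,0],[0,0,0.001],-1]
    - [[0,0,0],[0,0,0.001],-1]

```text
t: 14.9
eef_pos: [568.3, -205.3, 136.0]
tcp_rot: [3.119, -0.124, 0.318]
ft_force: [0.2, 0.7, 0.2]
opening: 0.313
grip_force: 29.9
```

```bash
python3 -c "
from w import *
ft(6)"
```

```text
t 15.2 [-2.89000e-01 -1.60000e-02 -4.00000e-03 -2.70000e-02  9.10000e-02
  9.00000e-03  5.68335e+02 -2.05325e+02  1.36035e+02] std [0.3  0.4  0.42 0.02 0.02 0.02] tau [ 6.000e-02 -5.837e+01 -2.152e+01  2.400e-01 -3.100e-01  1.000e-02]
```

move_arm:
  plan:
    - [[0,0,0],[0,0,0.001],-1]
    - [[0,0,0],[0,0,0.001],-1]

```text
t: 15.45
eef_pos: [568.5, -205.3, 134.9]
tcp_rot: [3.119, -0.124, 0.318]
ft_force: [0.2, 0.2, 1.5]
opening: 0.313
grip_force: 29.9
```

```bash
python3 -c "
from w import *
ft(6)"
```

```text
t 15.75 [-3.53000e-01 -4.00000e-01  2.06000e-01 -5.00000e-02  3.10000e-02
 -1.40000e-02  5.68447e+02 -2.05301e+02  1.34976e+02] std [0.39 0.3  0.73 0.03 0.02 0.01] tau [  0.12 -58.19 -21.25   0.25  -0.24   0.  ]
```

```bash
python3 -c "
from w import *
near('n3.png',np.array([578.2,-204.1,62.3]),tilt=.125,n=6,dz=73.2,sc=16,w=50,hh=37)"
```

```text
15.75 137 179 tip [162.0111673  196.80561698] eye [161.98226019 196.5465128 ] [ 568.43380192 -205.32021535  134.99528192] [-0.10066931 -0.33167704  1.12769148]
```

View pics/n3.png

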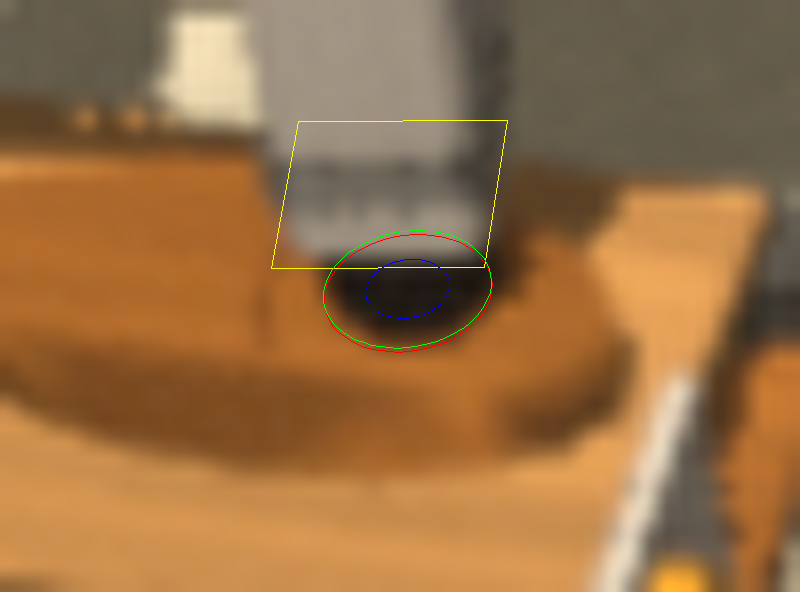

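move_arm:
  plan:
    - [[0,0,0],[0,0.0009,-0.004],-1]
    - [[0,0,0],[0,0.0009,-0.004],-1]
    - [[0,0,0],[0,0.0009,-0.0015],-1]
    - [[0,0,0],[0,0.0009,0.001],-1]
    - [[0,0,0],[0,0.0009,0.003],-1]

```text
t: 16.68
eef_pos: [569.0, -206.1, 131.8]
tcp_rot: [3.119, -0.124, 0.318]
ft_force: [-0.6, 0.5, 0.7]
opening: 0.319
grip_force: 29.9
```

```bash
python3 -c "
from w import *
ft(20)"
```

```text
t 17.675 [-1.02200e+00 -2.08000e-01  1.09900e+00 -6.70000e-02  2.44000e-01
  3.00000e-03  5.69040e+02 -2.06078e+02  1.31991e+02] std [0.56 0.41 0.5  0.03 0.04 0.03] tau [  0.37 -58.05 -21.49   0.37  -0.52   0.  ]
```

```bash
python3 -c "
from w import *
near('n4.png',np.array([578.2,-204.1,62.3]),tilt=.124,n=4,dz=69.8,sc=8)
c=eyes.read_camera('scene');s=readout.state();R=Rn.from_euler('xyz',s['tcp_rot']).as_matrix()
im=cv2.resize(c['img'][110:210,90:224],(800,600),interpolation=cv2.INTER_CUBIC)
sx=800/134
L=np.array([[a*15+1.6,b*15,54.6-z] for z in(0,110) for a,b in((1,1),(1,-1),(-1,-1),(-1,1))])
uv=((proj(c,s['eef_pos']+L@R.T)-[90,110]+.5)*[sx,6]).astype(int)
im=np.clip(im*1.8,0,255).astype(np.uint8)
for i in range(4):
    for a,b in((i,(i+1)%4),(i+4,(i+1)%4+4),(i,i+4)): cv2.line(im,tuple(map(int,uv[a])),tuple(map(int,uv[b])),(255,0,0),1)
save(im,'n5.png')
for k in('spool_a','jar'): print(k,[(round(r['score'],2),np.round(r['uv']).tolist()) for r in eyes.cut_out(c,k)])"
```

```text
17.675 112 160 tip [161.62164233 196.68427778] eye [161.98226019 196.5465128 ] [ 569.04903354 -206.09807886  132.00189722] [-0.61336842 -0.44436004  1.52736711]
spool_a [(0.67, [257.0, 202.0]), (0.43, [262.0, 175.0])]
jar [(0.88, [237.0, 272.0])]
```

View pics/n5.png

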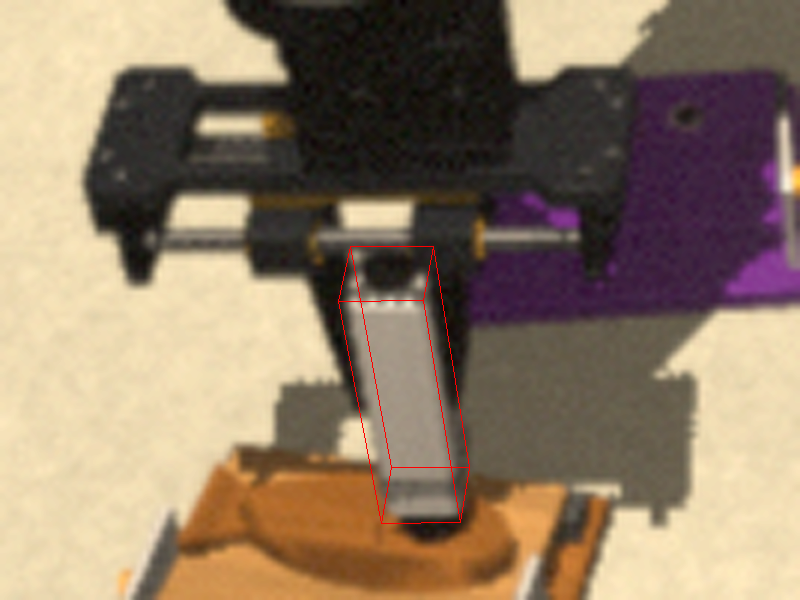

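The last view shows the torch axis parallel to its predicted outline, with the button at (388,270) against (386,273) predicted. The spools and jar have not moved, and the nose is about 5 mm in, judging by about 2.7 N of axial force. Handing in.

```bash
python3 -c "
from cell import env
print(env.job_done())"
```

```text
the job is handed in; nothing more can be done
None
```

The job is handed in at about 18 s of the 42 s allowed: the gripper holds the torch with its nose pressed about 5 mm into its 10 mm travel over the lure's eye, centred to about 1–2 mm and square to about 1–2° by my estimates, and the spools and jar have not visibly moved.

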